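# Lock a filter into the spare air feed and change over to it

### The job

Take the blue-banded filter cartridge out of the white rack and push it, stem down, into the empty fitting with the blue ring on the air manifold until it locks and stays home by itself. Then move the manifold's lever from the orange side to upright (centre off), pause it there for about a second, and move it fully over to the blue side. Leave the orange-banded spare in the rack and knock nothing over.

Things in the scene. Friction and masses are not known exactly. Their poses are not given: they have to be found in the camera images.
- blue_cartridge: Loose white filter cartridge with two blue bands and a blue top, 60 g, upright in either hole of the rack. Origin on its axis at the shoulder between body and stem; z up along the axis. Body: cylinder 24 mm across (25 at the bands), z = 0 to 55 mm, gripped anywhere. Metal stem below: 14 mm across, 33 mm long, nose tapered over 6 mm to 7 mm across, with a locking groove. Round: its yaw means nothing.
- orange_cartridge: The same cartridge with orange bands and top, in the rack's other hole; it stays there. Origin as for the blue one.
- rack: Fixed white block 50 x 140 x 45 mm (x, y, z), origin at the centre of its underside. Two plain holes, 17 mm across and 38 mm deep, at y = -37.5 and +37.5 mm in its top, z = 45 mm. The cartridges' shoulders rest on its top.
- manifold: Fixed grey air manifold 120 x 220 x 40 mm (x, y, z), origin at the centre of its underside, x away from the robot. Two steel fittings 35 mm across stand on it, mouths at z = 78 mm: blue-ringed, empty, at x 30, y -70 mm; orange-ringed at x 30, y +70 mm, with an orange-banded cartridge fixed in it (top at 134 mm). The lever stands at x -35, y 0, nearer to the robot.
- fitting_mouth (a point): Centre of the empty blue-ringed fitting's mouth, in its rim plane; axes as the manifold's. Bore 18 mm across, 36 deep. Spring jaws meet the nose with the shoulder 14 mm above the rim; pushing down takes about 15 N; they lock with the shoulder under 1.5 mm from the rim: push till it meets the rim. Let go, it stands 1 to 2.5 mm above the rim if locked; if not, a spring lifts it 10 mm or more.
- lever (a joint): Changeover lever, hinged about the manifold's x axis: -0.5 rad is the stop on the orange side (towards the manifold's +y), 0 is upright (centre off), +0.5 rad is the stop on the blue side (towards the manifold's -y). Starts near -0.5. It stays where it is left; about 2 N at the knob moves it. There is no detent at the centre.
- lever_ball (a point): Centre of the lever's black ball knob, 22 mm across, 75 mm from the hinge, on a steel rod 9 mm thick.
- lever_hinge (a point): Point on the lever's hinge axis below the knob, 46 mm above the manifold's underside, axes as the manifold's.
- vial_red: Small standing glass vial with a red cap, 27 mm across, 56 mm high, a bystander; origin at the centre of its underside, z up.
- vial_amber: Small standing glass vial with a white cap, 25 mm across, 51 mm high, a bystander; origin at the centre of its underside, z up.
Mind the look-alikes: they are no part of the job. Leave any green or turquoise look-alike of the blue_cartridge alone.

How it is judged:
By the outcome, as a careful person would: the job done as asked, in the order asked, and still so for the second after the job is handed in, with the robot touching nothing.
It also fails if it takes over 54 s, if anything falls off the work surface, if the arm or the gripper's body presses on something with over 40 N, if the wrist force passes 120 N, or if a joint passes its speed limit or range.

### The arm

A 6-joint arm with a two-finger parallel gripper is mounted at the origin on a cart in front of the work surface, level with it; the furniture and walls round the work are solid. World frame = base frame: x ahead of the robot, y to its left, z up, the work surface at z = 0. Lengths are in mm, angles in degrees, forces in N, time in s.
With the tool pointing down it reaches from about 350 to 875 mm from the base axis. Payload 4.2 kg.
Tool frame: the origin (TCP) lies at the very end of the fingers, on their centre line; the grasp point (between the pads) lies bot.grip_depth behind it (bot.grip_depth is the distance from the TCP to the grasp point, in mm); x points along the fingers, y is the direction in which the jaws open and shut, and the axes are right-handed (so a half turn about x gives the same grasp; the last joint's range is limited). The gripper opens to 85 mm and grips with 20 to 120 N. Pads are 22 mm wide; open, the fingers measure 114 mm over their backs; the gripper's body (76 mm by 85 mm) begins 54 mm behind the grasp point. The pads swing forward as they close: fully open they stand 13 mm farther back than shut.
Start: joints at [-56.058, 22.042, 0.453, 0, -68.411, -14.817], TCP at [204.787, -590.476, 231.312] pointing down, gripper open.
Joint ranges: [-179.83, 179.83], [-69.29, 118.12], [-61.27, 80.66], [-181.25, 117.63], [-171.15, -9.14], [-177.46, 177.46]. Speed limits (degrees/s): [159.86, 159.86, 180, 180, 180, 180].

### API

Orientations are given as [roll, pitch, yaw] about the fixed x, y, z axes, in that order (R = Rz(yaw) Ry(pitch) Rx(roll)).
In Python, from workcell import state, vision, workorder, bot gives the robot as it stands. The module is installed in compiled form; this text tells all that it offers.
- The arm moves only by the shell command python3 -m crank 'ROWS' [FORCE]. ROWS is JSON, a list of rows, each an object with "translation": the shift along the tool's x, y, z in mm, a list of three; "dr": the turn, a rotation vector about the tool's x, y, z in rad, a list of three; "gripper": the opening, from -1 (shut) to 1 (fully open). In form: [{"translation": [tx, ty, tz], "dr": [rx, ry, rz], "gripper": gripper}, ...]. A call has 1 to 12 rows; each row shifts and turns the commanded pose from where the row before left it, along the tool's axes as they then stand; what a row does not reach is not made up. A row lasts 1/10 s, in which the tool goes at most 50 mm and 8.59 degrees, less where a joint would pass 70% of its speed; a pose out of reach is approached as far as the arm can. A call is refused whole if a number of a shift passes 50 or a number of a turn 0.15, either way. A call with a gripper value outside its range is refused whole. The fingers move at their own pace and stop on an object; FORCE is the grip in N (left out, the last holds). Time passes only in rows, so rows that do not move let the fingers close. It gives the time, the measured TCP pose, the force and the opening at its end, in the units of the state.
- state(): the state, without advancing time (a new reading comes with each control period).
- vision.read_camera(name): name is "scene" or "side" or "wrist"; returns (picture, depth): 384x512x3 uint8, red, green, blue; 384x512 float32, mm along the optical axis (not along the pixel's ray), 0 where there is no reading.
- vision.camera_model(name): a dict with "K" (3x3 intrinsics, pixels), "distortion" ([k1, k2, p1, p2, k3] as OpenCV has them; the pictures are not rectified), "rvec" (rotation vector, rad) and "tvec" (3), from world to camera coordinates, as OpenCV has them; the wrist camera has in their place "tool_from_camera" (4x4, takes a point from camera to tool coordinates, whose origin is the TCP and whose axes are the tool frame's). Camera axes: x right, y down, z forward; pixel columns grow to the right and rows downward; lengths in mm; the calibration is good to about 2 mm. A picture is of the moment at which its call begins: read the wrist's pose just before it. camera_model takes no time and is no camera call.
- workorder.finish_job(): hands the job in, once; it reports no verdict.
The state is a dict: "clock": time; "joint_pos": joint angles; "joint_velocities": joint speeds; "effort": joint torques, N m; "eef_pos": TCP position; "ee_rot": TCP orientation; "contact_force": force on the tool from outside, world axes, zero at the start; "moment": the same for the moment, N m; "opening": finger opening in mm.
Only numpy, scipy, OpenCV 4.12 (cv2) and the standard library are available. Lean on these libraries where they do the work, as an engineer would, in place of code of your own. Each camera call takes 0.05 s, during which the arm holds its last target. There are 200 camera calls.

## Working session

There is one attempt and no reset: what is moved stays moved. The work goes in short steps, Python scripts to look and compute and a shell command to move; the robot and the scene stay as the last step left them, time stands still between calls to the robot, and variables do not carry over. Pictures are saved under pics/ and viewed, about 8 in all and at most 12, crops included, and the job is handed in when it is done.

```bash
mkdir -p pics; ls; cat > h.py <<'E'
import numpy as np, cv2
from workcell import state, vision, workorder, bot
from scipy.spatial.transform import Rotation as R
def tool(s):
    T=np.eye(4);T[:3,:3]=R.from_euler('xyz',s['ee_rot'],degrees=True).as_matrix();T[:3,3]=s['eef_pos'];return T
def grab(n):
    s=state();im,d=vision.read_camera(n);m=vision.camera_model(n)
    K=np.array(m['K'],float);D=np.array(m['distortion'],float)
    if n=='wrist': W=tool(s)@np.array(m['tool_from_camera'])
    else:
        W=np.eye(4);Rm=cv2.Rodrigues(np.array(m['rvec'],float))[0];W[:3,:3]=Rm.T;W[:3,3]=-Rm.T@np.array(m['tvec'],float).ravel()
    return im,d,K,D,W
def cloud(d,K,D,W):
    h,w=d.shape;uv=np.stack(np.meshgrid(np.arange(w),np.arange(h)),-1).reshape(-1,1,2).astype(np.float32)
    p=cv2.undistortPoints(uv,K,D).reshape(h,w,2)
    P=np.dstack([p*d[...,None],d])@W[:3,:3].T+W[:3,3];P[d<=0]=np.nan;return P
def save(n,im): cv2.imwrite('pics/'+n+'.png',im[...,::-1])
E
python3 - <<'E'
from h import *
ims=[]
for n in('scene','side'):
    im,d,K,D,W=grab(n);save(n,im);np.savez(n,im=im,P=cloud(d,K,D,W),K=K,D=D,W=W);print(n,W.round(2).tolist())
s=state();print(s,bot.grip_depth);print(vision.camera_model('wrist')['tool_from_camera'])
E
```

```text
pics
scene [[-0.29, -0.4, 0.87, -513.73], [-0.96, 0.14, -0.26, 426.33], [-0.02, -0.91, -0.42, 626.72], [0.0, 0.0, 0.0, 1.0]]
side [[-1.0, -0.03, 0.02, 522.74], [-0.03, 0.41, -0.91, 1471.03], [0.02, -0.91, -0.41, 702.95], [0.0, 0.0, 0.0, 1.0]]
{'clock': 0.1, 'joint_pos': array([-5.60579257e+01,  2.20867493e+01,  3.86886117e-01, -2.39724439e-02,
       -6.84127579e+01, -1.48170447e+01]), 'joint_velocities': array([ 0.01475217, -0.14471826,  0.23275194,  0.15003006,  0.01214   ,
        0.0402983 ]), 'effort': array([-7.72753847e-04, -3.93320310e+01,  1.88927543e+01,  4.19788510e+00,
       -2.60494249e-03,  7.08824743e-06]), 'eef_pos': array([ 204.60792467, -589.99690955,  230.32539012]), 'ee_rot': array([ 93.6299178 ,  89.88519581, 112.74610564]), 'contact_force': array([-0.32164378, -0.22584266,  0.71927669]), 'moment': array([0.05723267, 0.01062617, 0.01885011]), 'opening': 85.80951864416721} 18.700000000000003
[[ 1.04703785e-03 -2.96531801e-01  9.55022405e-01 -1.42903966e+02]
 [ 9.99999427e-01  5.21968849e-04 -9.34278484e-04  7.35539980e-01]
 [-2.21448665e-04  9.55022837e-01  2.96532178e-01 -7.49001469e+01]
 [ 0.00000000e+00  0.00000000e+00  0.00000000e+00  1.00000000e+00]]
```

View pics/scene.png

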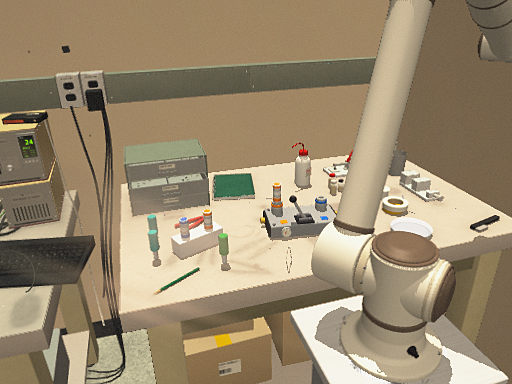

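View pics/side.png

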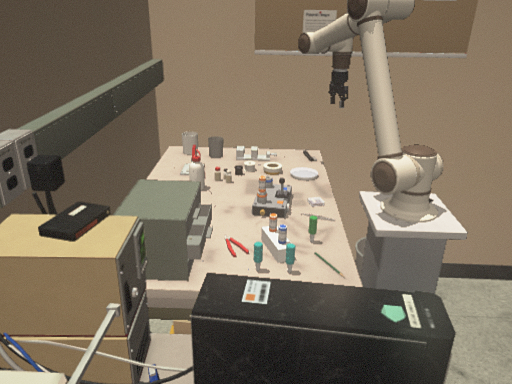

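The scene picture shows the rack near (197,238), with blue at (184,228) and orange at (208,218). The manifold is near (295,222), the knob at (293,200), and the green and turquoise look-alikes at (153,222), (154,242) and (223,243). The side picture shows blue at (283,233) and orange at (273,222), with the manifold near (273,205).

```bash
python3 - <<'E'
from h import *
for n in('scene','side'):
    z=np.load(n+'.npz');im=z['im'];P=z['P']
    hsv=cv2.cvtColor(im,cv2.COLOR_RGB2HSV)
    ok=(P[...,2]>40)&(P[...,2]<170)&(P[...,0]>250)&(P[...,0]<900)&(abs(P[...,1])<700)
    for c,a,b in(('blue',100,125),('orange',5,18),('green',40,75),('turq',76,98)):
        m=((hsv[...,0]>=a)&(hsv[...,0]<=b)&(hsv[...,1]>90)&(hsv[...,2]>50)&ok).astype(np.uint8)
        k,l,st,ce=cv2.connectedComponentsWithStats(m,connectivity=8)
        for i in range(1,k):
            if st[i,4]>=12:
                q=P[l==i];print(n,c,ce[i].round(0),st[i,4],np.median(q,0).round(0),'zmax',q[:,2].max().round(0))
    m=(im.max(-1)<45)&ok
    k,l,st,ce=cv2.connectedComponentsWithStats(m.astype(np.uint8))
    for i in range(1,k):
        if st[i,4]>=20: q=P[l==i];print(n,'black',ce[i].round(0),st[i,4],np.median(q,0).round(0))
    x0,x1,y0,y1=(130,360,160,290) if n=='scene' else (200,350,150,280)
    c=im[y0:y1,x0:x1];save(n+'_crop',cv2.resize(c,None,fx=3.4 if n=='scene' else 4,fy=3.4 if n=='scene' else 4,interpolation=cv2.INTER_CUBIC))
E
```

```text
scene blue [321. 201.] 33 [504. -77.  70.] zmax 73.0
scene blue [324. 217.] 23 [454. -67.  42.] zmax 44.0
scene orange [276. 187.] 21 [528.  61. 130.] zmax 135.0
scene orange [276. 199.] 30 [527.  61.  89.] zmax 94.0
scene orange [277. 205.] 34 [524.  61.  69.] zmax 74.0
scene orange [207. 214.] 25 [490. 278.  95.] zmax 102.0
scene orange [208. 227.] 31 [491. 279.  53.] zmax 59.0
scene green [223. 235.] 40 [372. 260.  89.] zmax 91.0
scene turq [151. 216.] 18 [539. 430.  89.] zmax 91.0
scene turq [152. 231.] 23 [451. 433.  90.] zmax 91.0
scene black [293. 199.] 27 [460.  34. 115.]
scene black [299. 220.] 31 [454.  15.  46.]
side orange [262. 178.] 25 [538.  64. 131.] zmax 138.0
side orange [262. 190.] 19 [537.  67.  88.] zmax 92.0
side orange [261. 196.] 28 [539.  69.  68.] zmax 74.0
side orange [280. 202.] 13 [475.  61.  42.] zmax 44.0
side orange [273. 216.] 35 [499. 284.  98.] zmax 103.0
side orange [272. 230.] 22 [499. 287.  53.] zmax 59.0
side green [313. 218.] 25 [376. 267.  88.] zmax 92.0
side turq [258. 244.] 32 [540. 437.  89.] zmax 92.0
side turq [290. 246.] 37 [453. 440.  88.] zmax 90.0
side turq [288. 259.] 12 [457. 443.  48.] zmax 56.0
```

View pics/scene_crop.png

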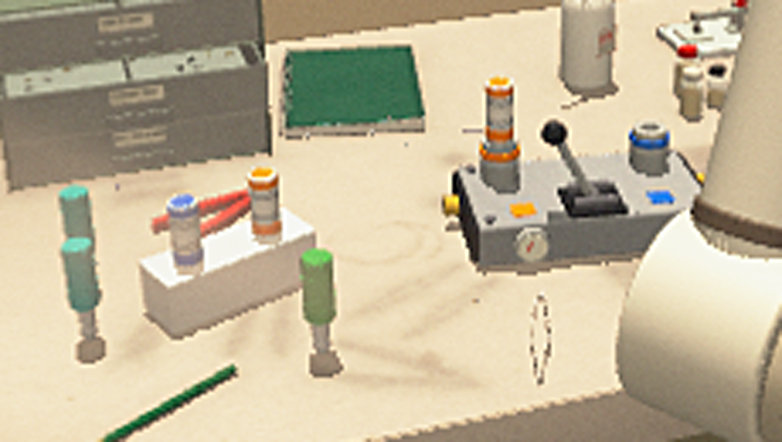

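The enlarged crop confirms the layout: blue is in the rack's left hole, seen from the scene camera, and the lever leans to the orange side. Next I'll take rough poses from the clouds.

```bash
python3 - <<'E'
from h import *
Q={n:np.load(n+'.npz')['P'] for n in('scene','side')}
def box(lo,hi,x0,x1,y0,y1):
    for n,P in Q.items():
        m=(P[...,2]>lo)&(P[...,2]<hi)&(P[...,0]>x0)&(P[...,0]<x1)&(P[...,1]>y0)&(P[...,1]<y1)
        q=P[m][:,:2].astype(np.float32);r=cv2.minAreaRect(q);print(n,len(q),np.round(r[0],1),np.round(r[1],1),round(r[2],1),'z',np.median(P[m][:,2]).round(1))
print('rack');box(40,50,400,560,230,420)
print('mani');box(36,46,380,640,-150,160)
print('blue body');box(52,105,400,560,320,400)
print('orange body');box(52,105,400,560,240,310)
print('orange fixed');box(82,140,490,580,30,110)
print('knob');box(104,135,430,490,-20,80)
print('fit blue');box(60,85,470,580,-120,-40)
s=state();T=tool(s);print(T.round(3))
E
```

```text
rack
scene 452 [512.9 328.9] [120.1 151.8] 21.0 z 45.8
side 258 [485.6 314.7] [ 52.4 143.1] 21.0 z 45.9
mani
scene 1072 [493.8  -8. ] [220.9 126.4] 82.8 z 41.1
side 541 [496.1  -5.5] [222.9 127.4] 83.2 z 41.2
blue body
scene 175 [470.8 347.1] [26.2 24.7] 16.8 z 80.8
side 151 [471.5 350.8] [24.1 23.9] 9.4 z 79.6
orange body
scene 156 [496.  278.9] [24.  23.7] 52.4 z 82.4
side 137 [499.1 280.7] [26.8 24.3] 57.6 z 80.7
orange fixed
scene 146 [533.5  57.5] [22.8 22.1] 44.7 z 112.7
side 110 [537.   61.7] [22.2 22.5] 1.7 z 112.5
knob
scene 47 [464.8  32.3] [19.3 14.8] 55.6 z 115.4
side 27 [470.7  38.2] [21.5 15.7] 54.3 z 116.2
fit blue
scene 100 [513.5 -82.3] [31.9 35. ] 8.5 z 74.0
side 44 [512.5 -76.1] [23.2 31.2] 0.4 z 74.5
[[-1.00000e-03 -3.27000e-01  9.45000e-01  2.04608e+02]
 [ 2.00000e-03  9.45000e-01  3.27000e-01 -5.89997e+02]
 [-1.00000e+00  2.00000e-03 -0.00000e+00  2.30325e+02]
 [ 0.00000e+00  0.00000e+00  0.00000e+00  1.00000e+00]]
```

```bash
python3 -m crank '[{"translation":[-4,9,46.5],"dr":[-0.07,0,0],"gripper":1},{"translation":[-4,9,46.5],"dr":[-0.07,0,0],"gripper":1},{"translation":[-4,9,46.5],"dr":[-0.07,0,0],"gripper":1},{"translation":[-4,9,46.5],"dr":[-0.07,0,0],"gripper":1},{"translation":[-4,9,46.5],"dr":[-0.07,0,0],"gripper":1},{"translation":[-4,9,46.5],"dr":[-0.07,0,0],"gripper":1},{"translation":[-4,9,46.5],"dr":[-0.07,0,0],"gripper":1},{"translation":[-4,9,46.5],"dr":[-0.07,0,0],"gripper":1},{"translation":[-4,9,46.5],"dr":[-0.07,0,0],"gripper":1},{"translation":[-4,9,46.5],"dr":[-0.07,0,0],"gripper":1},{"translation":[-4,9,46.5],"dr":[-0.07,0,0],"gripper":1},{"translation":[-4,9,46.5],"dr":[-0.07,0,0],"gripper":1}]'
python3 - <<'E'
from h import *
im,d,K,D,W=grab('wrist');save('w1',im);np.savez('w1',im=im,P=cloud(d,K,D,W),K=K,D=D,W=W)
s=state();print(s['clock'],s['eef_pos'],s['ee_rot'],np.nanmin(d[d>0]))
E
```

```text
clock: 1.3
eef_pos: [543.9, -152.8, 278.9]
ee_rot: [103.2, 89.9, 170.7]
contact_force: [0.6, 1.0, 0.3]
opening: 85.6
1.35 [ 545.93456834 -147.66067103  279.5777617 ] [-26.93968217  89.85392561  40.91844956] 61.4054
```

View pics/w1.png

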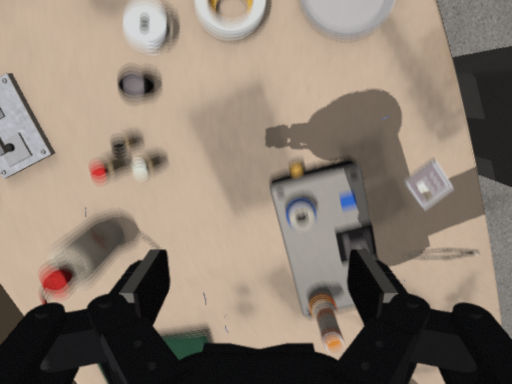

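The wrist picture is blurred by motion. It shows the blue fitting at (301,212) and the orange one at (325,320). I'll continue to the rack and look again once the arm is still.

```bash
python3 -m crank '[{"translation":[0,9,46.5],"dr":[-0.07,0,0],"gripper":1},{"translation":[0,9,46.5],"dr":[-0.07,0,0],"gripper":1},{"translation":[0,9,46.5],"dr":[-0.07,0,0],"gripper":1},{"translation":[0,9,46.5],"dr":[-0.07,0,0],"gripper":1},{"translation":[0,9,46.5],"dr":[-0.07,0,0],"gripper":1},{"translation":[0,9,46.5],"dr":[-0.07,0,0],"gripper":1},{"translation":[0,9,46.5],"dr":[-0.07,0,0],"gripper":1},{"translation":[0,9,46.5],"dr":[-0.07,0,0],"gripper":1},{"translation":[0,9,46.5],"dr":[-0.07,0,0],"gripper":1},{"translation":[0,9,46.5],"dr":[-0.07,0,0],"gripper":1},{"translation":[0,4,40],"dr":[-0.07,0,0],"gripper":1}]'
python3 -m crank '[{"translation":[0,0,0],"dr":[0,0,0],"gripper":1},{"translation":[0,0,0],"dr":[0,0,0],"gripper":1},{"translation":[0,0,0],"dr":[0,0,0],"gripper":1},{"translation":[0,0,0],"dr":[0,0,0],"gripper":1}]'
python3 - <<'E'
from h import *
im,d,K,D,W=grab('wrist');save('w2',im);np.savez('w2',im=im,P=cloud(d,K,D,W),K=K,D=D,W=W)
s=state();print(s['clock'],s['eef_pos'],s['ee_rot']);print(tool(s).round(3))
E
```

```text
clock: 2.45
eef_pos: [475.8, 345.4, 278.8]
ee_rot: [101.7, 89.9, -146.7]
contact_force: [0.3, 0.8, -0.3]
opening: 85.2
clock: 2.85
eef_pos: [477.6, 342.5, 279.3]
ee_rot: [117.4, 90.0, -131.3]
contact_force: [-1.1, -0.6, 0.0]
opening: 85.1
2.9 [477.689405   342.47334236 279.36474403] [ 122.16656344   89.99406701 -126.57274313]
[[-0.00000e+00 -9.32000e-01 -3.63000e-01  4.77689e+02]
 [-0.00000e+00 -3.63000e-01  9.32000e-01  3.42473e+02]
 [-1.00000e+00  0.00000e+00 -0.00000e+00  2.79365e+02]
 [ 0.00000e+00  0.00000e+00  0.00000e+00  1.00000e+00]]
```

View pics/w2.png

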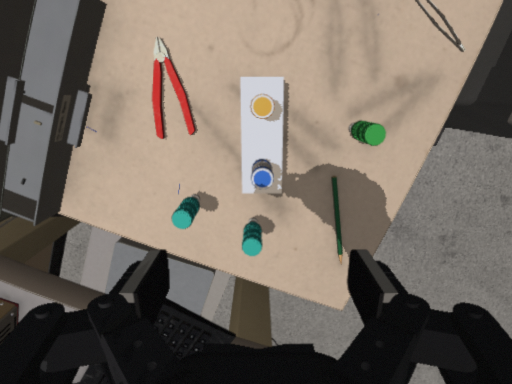

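The wrist picture shows the blue cap at (262,177), the orange cap at (262,105), and turquoise look-alikes at (252,240) and (186,212). Now the fine measurement.

```bash
cat > meas.py <<'E'
from h import *
def caps(n,z0,z1,box,col):
    z=np.load(n+'.npz');im=z['im'];P=z['P'];hsv=cv2.cvtColor(im,cv2.COLOR_RGB2HSV)
    a,b=dict(blue=(100,125),orange=(5,25))[col]
    m=(hsv[...,0]>=a)&(hsv[...,0]<=b)&(hsv[...,1]>110)&(P[...,2]>z0)&(P[...,2]<z1)
    x0,x1,y0,y1=box;m&=(P[...,0]>x0)&(P[...,0]<x1)&(P[...,1]>y0)&(P[...,1]<y1)
    q=P[m];r=cv2.minEnclosingCircle(q[:,:2].astype(np.float32));return len(q),q.mean(0).round(1),np.round(r[0],1),round(r[1],1)
def disc(n,zlo,zhi,c,rad):
    P=np.load(n+'.npz')['P'];m=(P[...,2]>zlo)&(P[...,2]<zhi)&(np.hypot(P[...,0]-c[0],P[...,1]-c[1])<rad)
    q=P[m];r=cv2.minEnclosingCircle(q[:,:2].astype(np.float32));return len(q),q.mean(0).round(1),np.round(r[0],1),round(r[1],1)
E
python3 - <<'E'
from meas import *
print(caps('w2',90,110,(430,520,310,390),'blue'),caps('w2',90,110,(430,540,240,320),'orange'))
print(disc('w2',96,106,(472,350),22),disc('w2',96,106,(498,280),22))
# stereo check of height: scene+side pixel centroids? rack top
P=np.load('w2.npz')['P'];m=(abs(P[...,2]-45)<4)&(np.hypot(P[...,0]-486,P[...,1]-314)<90);print(cv2.minAreaRect(P[m][:,:2].astype(np.float32)),np.median(P[m][:,2]))
T=tool(state());t=np.array([472,350,56.]);print((T[:3,:3].T@(t-T[:3,3])).round(1))
for n in('w1',):
  print('fit',disc(n,70,84,(513,-79),30),'orange top',disc(n,125,140,(537,60),25))
E
```

```text
(212, array([472.6, 346.7, 100.7]), array([472.4, 346.8]), 9.0) (251, array([499.8, 277.1, 100.6]), array([499.8, 277.1]), 8.9)
(398, array([472.4, 346.4, 100.2]), array([472.1, 347. ]), 12.3) (485, array([499.5, 276.6, 100.2]), array([499.6, 276.7]), 12.6)
((485.4910888671875, 312.41571044921875), (50.38591766357422, 140.10398864746094), 21.49021339416504) 45.30979925470214
[223.4   2.6   9.1]
fit (554, array([518.4, -85.6,  76.3]), array([518.2, -83. ]), 18.2) orange top (384, array([538.1,  51.9, 133.1]), array([538.4,  54.5]), 12.7)
```

```bash
python3 -m crank '[{"translation":[30,3.3,6.4],"dr":[0,0,0],"gripper":1},{"translation":[45,0,0],"dr":[0,0,0],"gripper":1},{"translation":[45,0,0],"dr":[0,0,0],"gripper":0.6},{"translation":[40,0,0],"dr":[0,0,0],"gripper":0.3},{"translation":[35,0,0],"dr":[0,0,0],"gripper":0},{"translation":[24,0,0],"dr":[0,0,0],"gripper":0},{"translation":[0,0,0],"dr":[0,0,0],"gripper":0},{"translation":[0,0,0],"dr":[0,0,0],"gripper":0},{"translation":[0,0,0],"dr":[0,0,0],"gripper":0}]' 60
python3 -m crank '[{"translation":[0,0,0],"dr":[0,0,0],"gripper":-1},{"translation":[0,0,0],"dr":[0,0,0],"gripper":-1},{"translation":[0,0,0],"dr":[0,0,0],"gripper":-1},{"translation":[0,0,0],"dr":[0,0,0],"gripper":-1},{"translation":[0,0,0],"dr":[0,0,0],"gripper":-1},{"translation":[0,0,0],"dr":[0,0,0],"gripper":-1},{"translation":[0,0,0],"dr":[0,0,0],"gripper":-1}]' 60
```

```text
clock: 3.8
eef_pos: [473.0, 349.1, 62.3]
ee_rot: [-66.2, 89.8, 45.2]
contact_force: [-0.1, -0.3, 0.1]
opening: 42.4
clock: 4.5
eef_pos: [472.5, 349.0, 62.2]
ee_rot: [-72.4, 89.8, 39.0]
contact_force: [-2.0, -0.3, 6.5]
opening: 22.7
```

```bash
python3 -m crank '[{"translation":[-20,0,0],"dr":[0,0,0],"gripper":-1},{"translation":[-30,0,0],"dr":[0,0,0],"gripper":-1},{"translation":[-35,0,0],"dr":[0.1,0,0],"gripper":-1},{"translation":[-35,0,0],"dr":[0.14,0,0],"gripper":-1},{"translation":[-35,0,0],"dr":[0.14,0,0],"gripper":-1},{"translation":[0,0,0],"dr":[0.13,0,0],"gripper":-1}]'
python3 -m crank '[{"translation":[0,-11.3,-42],"dr":[0,0,0],"gripper":-1},{"translation":[0,-11.3,-42],"dr":[0,0,0],"gripper":-1},{"translation":[0,-11.3,-42],"dr":[0,0,0],"gripper":-1},{"translation":[0,-11.3,-42],"dr":[0,0,0],"gripper":-1},{"translation":[0,-11.3,-42],"dr":[0,0,0],"gripper":-1},{"translation":[0,-11.3,-42],"dr":[0,0,0],"gripper":-1},{"translation":[0,-11.3,-42],"dr":[0,0,0],"gripper":-1},{"translation":[0,-11.3,-42],"dr":[0,0,0],"gripper":-1},{"translation":[0,-11.3,-42],"dr":[0,0,0],"gripper":-1}]'
python3 -m crank '[{"translation":[0,0,0],"dr":[0,0,0],"gripper":-1},{"translation":[0,0,0],"dr":[0,0,0],"gripper":-1},{"translation":[0,0,0],"dr":[0,0,0],"gripper":-1},{"translation":[0,0,0],"dr":[0,0,0],"gripper":-1}]'
python3 - <<'E'
from meas import *
im,d,K,D,W=grab('wrist');save('w3',im);np.savez('w3',im=im,P=cloud(d,K,D,W),K=K,D=D,W=W)
s=state();print(s['clock'],s['eef_pos'],s['ee_rot']);print(tool(s).round(3))
print('fit',disc('w3',70,84,(515,-80),30),caps('w3',60,80,(480,550,-120,-40),'blue'))
P=np.load('w3.npz')['P'];T=tool(s)
L=(P-T[:3,3])@T[:3,:3]  # tool coords
m=(abs(L[...,1])<20)&(abs(L[...,2])<20)&(L[...,0]>5)&(L[...,0]<60)
q=L[m];print(len(q))
for a in range(5,60,5):
    k=q[(q[:,0]>=a)&(q[:,0]<a+5)]
    if len(k):print(a,len(k),k.min(0).round(1),k.max(0).round(1))
E
```

```text
clock: 5.1
eef_pos: [474.0, 350.4, 221.8]
ee_rot: [-38.0, 89.3, 43.9]
contact_force: [0.7, 0.3, -0.9]
opening: 22.9
clock: 6.0
eef_pos: [520.7, -41.6, 215.6]
ee_rot: [-51.0, 89.9, 31.2]
contact_force: [1.1, 0.8, -0.9]
opening: 22.7
clock: 6.4
eef_pos: [520.9, -38.9, 215.4]
ee_rot: [-28.6, 90.0, 53.6]
contact_force: [0.1, -0.2, -0.3]
opening: 22.8
6.45 [520.8778339  -38.88098747 215.40875509] [-40.2912179   89.98563544  41.97005007]
[[ 0.00000e+00 -9.91000e-01  1.35000e-01  5.20878e+02]
 [ 0.00000e+00  1.35000e-01  9.91000e-01 -3.88810e+01]
 [-1.00000e+00 -0.00000e+00  0.00000e+00  2.15409e+02]
 [ 0.00000e+00  0.00000e+00  0.00000e+00  1.00000e+00]]
fit (1053, array([517.8, -83.8,  76.3]), array([517.9, -83. ]), 18.4) (216, array([516.7, -87.2,  71.4]), array([518.2, -83.3]), 18.1)
472
5 191 [  5.  -12.2 -13.9] [10.  11.9 -3.1]
10 113 [ 10.1 -12.5 -13.9] [14.9 12.  -2.2]
15 4 [ 15.1  -0.4 -13.3] [ 16.7   6.1 -11.4]
25 15 [27.8 -4.  -8.6] [30.   3.1 -7. ]
30 26 [30.2 -5.3 -8.6] [33.   4.9 -5.8]
35 75 [37.5 -6.2 -8.5] [40.   6.4 -3. ]
40 48 [40.  -6.9 -8.5] [44.8  6.6 -1.7]
```

View pics/w3.png

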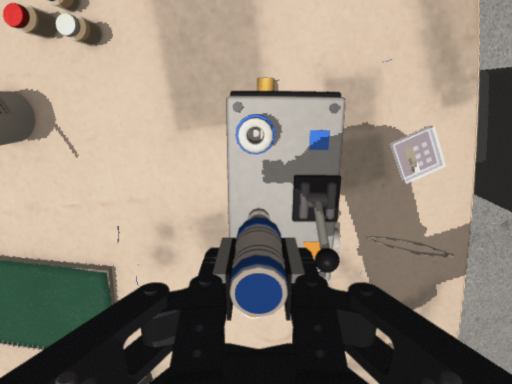

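The wrist picture shows the held cartridge in line with the fingers. The empty fitting is at (256,134), the lever knob at (327,261) on the orange side, and the vials are at the top left. I'll move over the fitting and lower in.

```bash
python3 -m crank '[{"translation":[15,-1.4,-21.3],"dr":[0,0,0],"gripper":-1},{"translation":[20,-1.4,-21.3],"dr":[0,0,0],"gripper":-1},{"translation":[25,0,0],"dr":[0,0,0],"gripper":-1},{"translation":[19,0,0],"dr":[0,0,0],"gripper":-1},{"translation":[0,0,0],"dr":[0,0,0],"gripper":-1},{"translation":[0,0,0],"dr":[0,0,0],"gripper":-1},{"translation":[0,0,0],"dr":[0,0,0],"gripper":-1}]' 100
python3 - <<'E'
from meas import *
im,d,K,D,W=grab('wrist');save('w4',im[120:384,150:362]);np.savez('w4',im=im,P=cloud(d,K,D,W),K=K,D=D,W=W)
s=state();T=tool(s);print(s['clock'],s['eef_pos'],T.round(3)[:,1:3])
P=np.load('w4.npz')['P'];L=(P-T[:3,3])@T[:3,:3]
def b(a,c,r=20):
    m=(np.hypot(L[...,1],L[...,2])<r)&(L[...,0]>a)&(L[...,0]<c);q=L[m];print(a,c,len(q),q.min(0).round(1),q.max(0).round(1)) if len(q) else 0
b(5,14,15);b(25,46,15)
zf=T[2,3]-78;b(zf-4,zf+4,30)
E
```

```text
clock: 7.15
eef_pos: [519.0, -82.0, 137.7]
ee_rot: [-82.2, 89.8, 0.1]
contact_force: [-0.1, -0.8, -1.1]
opening: 22.1
7.2 [518.88476392 -82.11438778 137.6927508 ] [[-0.991  0.136]
 [ 0.136  0.991]
 [-0.003  0.001]
 [ 0.     0.   ]]
5 14 289 [  5.1 -11.7 -14.2] [13.9 12.  -4.6]
25 46 161 [27.9 -7.  -8.5] [44.7  6.5 -1.4]
55.69275080411248 63.69275080411248 893 [ 57.5 -14.7 -16.8] [63.7 16.3  9. ]
```

View pics/w4.png

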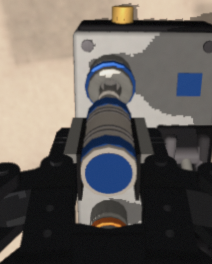

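The crop shows the stem nose over the fitting bore at about (105,85), in line apart from a small correction of 0.9 and 0.8 mm.

```bash
python3 -m crank '[{"translation":[6,0.9,0.8],"dr":[0,0,0],"gripper":-1},{"translation":[8,0,0],"dr":[0,0,0],"gripper":-1},{"translation":[7,0,0],"dr":[0,0,0],"gripper":-1},{"translation":[5,0,0],"dr":[0,0,0],"gripper":-1},{"translation":[0,0,0],"dr":[0,0,0],"gripper":-1},{"translation":[0,0,0],"dr":[0,0,0],"gripper":-1}]'
python3 -m crank '[{"translation":[4,0,0],"dr":[0,0,0],"gripper":-1},{"translation":[4,0,0],"dr":[0,0,0],"gripper":-1},{"translation":[3,0,0],"dr":[0,0,0],"gripper":-1},{"translation":[2,0,0],"dr":[0,0,0],"gripper":-1},{"translation":[0,0,0],"dr":[0,0,0],"gripper":-1}]'
```

```text
clock: 7.8
eef_pos: [517.4, -81.7, 110.2]
ee_rot: [-78.2, 90.0, 3.9]
contact_force: [1.2, 0.2, -0.6]
opening: 22.4
clock: 8.3
eef_pos: [517.5, -81.7, 97.4]
ee_rot: [-77.3, 89.9, 4.9]
contact_force: [3.6, 0.1, -1.1]
opening: 21.9
```

```bash
python3 -m crank '[{"translation":[1.5,0,0],"dr":[0,0,0],"gripper":-1},{"translation":[1,0,0],"dr":[0,0,0],"gripper":-1},{"translation":[0,0,0],"dr":[0,0,0],"gripper":-1}]'
python3 -m crank '[{"translation":[1.5,0,0],"dr":[0,0,0],"gripper":-1},{"translation":[0,0,0],"dr":[0,0,0],"gripper":-1}]'
python3 - <<'E'
from meas import *
im,d,K,D,W=grab('wrist');save('w5',im[120:384,130:382]);np.savez('w5',im=im,P=cloud(d,K,D,W),K=K,D=D,W=W)
im2,d2,K,D,W=grab('side');P2=cloud(d2,K,D,W);im3,d3,K,D,W=grab('scene')
s=state();T=tool(s);print(s['clock'],s['eef_pos'],s['contact_force'],s['opening'])
print(disc('w5',110,150,(517,-83),13))
a=cv2.resize(im2[170:230,230:320],None,fx=5,fy=5,interpolation=cv2.INTER_CUBIC);b=cv2.resize(im3[160:240,260:360],(375,300),interpolation=cv2.INTER_CUBIC)
save('c5',np.hstack([a[:300,:420],b]))
P=np.load('w5.npz')['P']
m=np.hypot(P[...,0]-517.5,P[...,1]+83)<14
print(np.histogram(P[...,2][m&(P[...,2]>0)],bins=np.arange(60,160,6)))
E
```

```text
clock: 8.6
eef_pos: [517.6, -81.7, 95.3]
ee_rot: [-92.6, 89.9, -10.4]
contact_force: [1.0, -0.3, 5.9]
opening: 22.2
clock: 8.8
eef_pos: [517.7, -81.7, 95.2]
ee_rot: [-106.3, 89.9, -24.1]
contact_force: [-2.0, 1.2, 13.6]
opening: 22.2
8.95 [517.6722788  -81.73795452  95.18424691] [-1.59229865  0.71417235 11.87120507] 22.064916558463402
(3784, array([516.5, -87.1, 129.8]), array([517., -83.]), 13.0)
(array([   0,    0,   99,  286,  209,  189,  241,  231,  224,  370,  302,
        578, 2568,  108,   12,   21]), array([ 60,  66,  72,  78,  84,  90,  96, 102, 108, 114, 120, 126, 132,
       138, 144, 150, 156]))
```

View pics/c5.png

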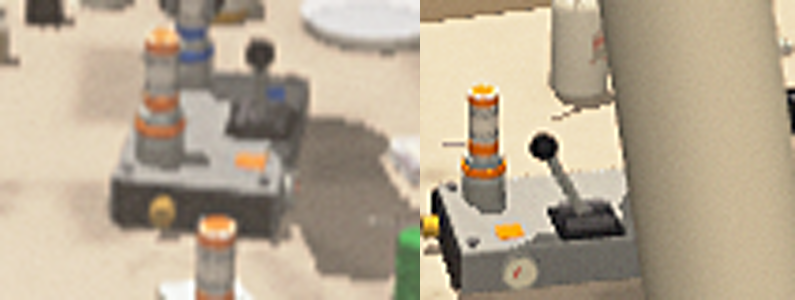

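Neither fixed camera shows the blue fitting clearly: the side view is hidden by the orange cartridge and the scene view by the arm. I'll push on and measure the cap height.

```bash
python3 -m crank '[{"translation":[2,0,0],"dr":[0,0,0],"gripper":-1},{"translation":[0,0,0],"dr":[0,0,0],"gripper":-1}]'
python3 -m crank '[{"translation":[2,0,0],"dr":[0,0,0],"gripper":-1},{"translation":[0,0,0],"dr":[0,0,0],"gripper":-1},{"translation":[0,0,0],"dr":[0,0,0],"gripper":-1}]'
python3 - <<'E'
from meas import *
im,d,K,D,W=grab('wrist');P5=np.load('w5.npz')['P'];P=cloud(d,K,D,W);np.savez('w6',im=im,P=P)
for Q in(P5,P):
    m=np.hypot(Q[...,0]-517.5,Q[...,1]+83)<8
    z=Q[...,2][m&(Q[...,2]>128)&(Q[...,2]<145)];print(len(z),np.median(z),np.percentile(z,[10,90]))
s=state();print(s['clock'],s['eef_pos'],s['contact_force'])
Lz=s['eef_pos'][2]
m=np.hypot(P[...,0]-517.5,P[...,1]+83)<19;z=P[...,2][m&(P[...,2]>66)&(P[...,2]<90)];print(np.histogram(z,bins=np.arange(66,92,2)))
E
```

```text
clock: 9.15
eef_pos: [517.7, -81.8, 95.1]
ee_rot: [-115.4, 89.9, -33.1]
contact_force: [-5.1, 3.2, 24.8]
opening: 22.2
clock: 9.45
eef_pos: [517.8, -81.8, 95.0]
ee_rot: [-114.1, 89.8, -31.9]
contact_force: [-9.2, 4.5, 35.6]
opening: 22.2
1083 133.4121205388875 [132.73522698 134.08034452]
1086 133.35723997588178 [132.71372392 134.05926809]
9.5 [517.78656398 -81.79235642  95.01780397] [-9.53210045  4.77324069 35.66260753]
(array([ 59,  65, 401,  99,  69, 254, 308,  31,  56,  58,  61,  93]), array([66, 68, 70, 72, 74, 76, 78, 80, 82, 84, 86, 88, 90]))
```

The cap stands at 133.4 (rim 78 plus body 55) and the push meets a hard stop at 36 N, so it is seated. I'll unload, release, lift and check that it stays down.

```bash
python3 -m crank '[{"translation":[-3,0,0],"dr":[0,0,0],"gripper":-1},{"translation":[-2,0,0],"dr":[0,0,0],"gripper":-1},{"translation":[0,0,0],"dr":[0,0,0],"gripper":0.1},{"translation":[0,0,0],"dr":[0,0,0],"gripper":0.1},{"translation":[0,0,0],"dr":[0,0,0],"gripper":0.1},{"translation":[0,0,0],"dr":[0,0,0],"gripper":0.1},{"translation":[0,0,0],"dr":[0,0,0],"gripper":0.1}]'
python3 -m crank '[{"translation":[-20,0,0],"dr":[0,0,0],"gripper":0.1},{"translation":[-40,0,0],"dr":[0,0,0],"gripper":0.1},{"translation":[-40,0,0],"dr":[0,0,0],"gripper":0.1},{"translation":[-25,0,30],"dr":[0,0,0],"gripper":0.1},{"translation":[0,0,40],"dr":[0,0,0],"gripper":0.1},{"translation":[0,0,0],"dr":[0,0,0],"gripper":0.1},{"translation":[0,0,0],"dr":[0,0,0],"gripper":0.1},{"translation":[0,0,0],"dr":[0,0,0],"gripper":0.1}]'
python3 - <<'E'
from meas import *
im,d,K,D,W=grab('wrist');P=cloud(d,K,D,W);save('w7',im);np.savez('w7',im=im,P=P)
s=state();T=tool(s);print(s['clock'],s['eef_pos'],T[:3,1:3].round(3),s['contact_force'])
print('top',disc('w7',120,160,(517.8,-83),16),caps('w7',120,160,(490,550,-110,-60),'blue'))
m=(im.max(-1)<50)&(P[...,2]>100)&(P[...,2]<140)&(np.hypot(P[...,0]-466,P[...,1]-35)<30)
q=P[m];print('knob',len(q));
if len(q)>10:
    from scipy.optimize import least_squares
    r=least_squares(lambda c:np.linalg.norm(q-c,axis=1)-11,q.mean(0)-[0,0,5],loss='soft_l1');print(r.x.round(1),np.abs(r.fun).mean(),q.max(0))
m=(abs(P[...,2]-40)<3)&(abs(P[...,0]-495)<90)&(abs(P[...,1]+7)<140)
print(cv2.minAreaRect(P[m][:,:2].astype(np.float32)))
print('or fixed',disc('w7',125,140,(537,58),20))
E
```

```text
clock: 10.2
eef_pos: [516.7, -81.7, 93.8]
ee_rot: [101.5, 89.9, -176.3]
contact_force: [-0.0, -0.0, -0.7]
opening: 47.1
clock: 11.0
eef_pos: [526.2, -12.7, 218.7]
ee_rot: [111.3, 89.9, -166.6]
contact_force: [0.4, 0.2, -0.2]
opening: 47.1
11.05 [526.22111703 -13.0015108  218.75638837] [[-0.991  0.137]
 [ 0.137  0.991]
 [ 0.001 -0.001]] [-0.25170641  0.16210904  0.01951227]
top (950, array([517.6, -83.3, 134.8]), array([517.5, -83.2]), 12.5) (552, array([517.6, -83.1, 135.1]), array([515.4, -81.8]), 11.9)
knob 432
[469.2  30.3 112.1] 0.4135899918909008 [479.50334007  37.95760597 124.29014526]
((495.06451416015625, -9.7808837890625), (216.38760375976562, 126.95557403564453), 82.23353576660156)
or fixed (701, array([537.5,  52.8, 133.7]), array([537.9,  54.8]), 12.6)
```

View pics/w7.png

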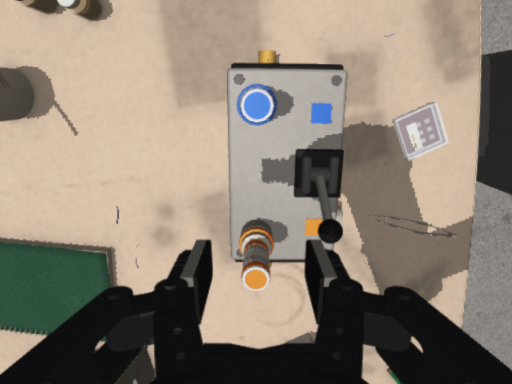

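The picture shows the blue cap seated at (256,103), with its top at about 135 (1.5 mm above the rim), so it is locked. The knob is at (330,231). It fits (469.2, 30.3, 112.1), against a predicted (468.6, 30.7, 111.8) for -0.5 rad. I'll grip the knob across the manifold's x.

```bash
python3 -m crank '[{"translation":[0,31.3,17.6],"dr":[0,0,0],"gripper":0.1},{"translation":[0,31.2,17.6],"dr":[0,0,0],"gripper":0.1},{"translation":[10,0,0],"dr":[0,0,0],"gripper":0.1},{"translation":[40,0,0],"dr":[0,0,0],"gripper":0.1},{"translation":[40,0,0],"dr":[0,0,0],"gripper":0.1},{"translation":[34,0,0],"dr":[0,0,0],"gripper":0.1},{"translation":[0,0,0],"dr":[0,0,0],"gripper":0.1},{"translation":[0,0,0],"dr":[0,0,0],"gripper":0.1},{"translation":[0,0,0],"dr":[0,0,0],"gripper":0.1}]' 30
python3 -m crank '[{"translation":[0,0,0],"dr":[0,0,0],"gripper":-0.3},{"translation":[0,0,0],"dr":[0,0,0],"gripper":-1},{"translation":[0,0,0],"dr":[0,0,0],"gripper":-1},{"translation":[0,0,0],"dr":[0,0,0],"gripper":-1},{"translation":[0,0,0],"dr":[0,0,0],"gripper":-1},{"translation":[0,0,0],"dr":[0,0,0],"gripper":-1}]' 30
```

```text
clock: 11.95
eef_pos: [471.2, 31.2, 97.0]
ee_rot: [-67.9, 89.8, 14.2]
contact_force: [0.2, 1.0, 0.5]
opening: 47.0
clock: 12.55
eef_pos: [468.9, 31.4, 96.7]
ee_rot: [18.9, 90.0, 101.0]
contact_force: [-4.7, 1.3, 6.5]
opening: 19.5
```

```bash
python3 -m crank '[{"translation":[-1.7,0,-3.4],"dr":[0,0,0],"gripper":-1},{"translation":[-1.6,0,-3.4],"dr":[0,0,0],"gripper":-1},{"translation":[-1.4,0,-3.5],"dr":[0,0,0],"gripper":-1},{"translation":[-1.2,0,-3.5],"dr":[0,0,0],"gripper":-1},{"translation":[-1,0,-3.6],"dr":[0,0,0],"gripper":-1},{"translation":[-0.8,0,-3.7],"dr":[0,0,0],"gripper":-1},{"translation":[-0.6,0,-3.7],"dr":[0,0,0],"gripper":-1},{"translation":[-0.5,0,-3.7],"dr":[0,0,0],"gripper":-1},{"translation":[-0.3,0,-3.7],"dr":[0,0,0],"gripper":-1},{"translation":[-0.1,0,-3.8],"dr":[0,0,0],"gripper":-1},{"translation":[0,0,0],"dr":[0,0,0],"gripper":-1},{"translation":[0,0,0],"dr":[0,0,0],"gripper":-1}]'
python3 - <<'E'
from meas import *
im,d,K,D,W=grab('scene');P=cloud(d,K,D,W);np.savez('s8',im=im,P=P)
im2,d2,K,D,W=grab('wrist');np.savez('w8',im=im2,P=cloud(d2,K,D,W))
s=state();print(s['clock'],s['eef_pos'],s['contact_force'],s['opening'])
save('c8',np.hstack([cv2.resize(im[150:250,250:370],(480,400),interpolation=cv2.INTER_CUBIC),cv2.resize(im2[200:384:,170:342],(320,342))[:].copy() if 0 else cv2.resize(im2[184:384,180:340],(320,400))]))
P=np.load('w8.npz')['P'];c=np.array([463.4,-4.9]);ya=np.array([.143,.990])
rel=(P[...,:2]-c);ly=rel@ya;lx=rel@np.array([.99,-.143])
m=(abs(lx)<7)&(abs(ly)<40)&(P[...,2]>62)&(P[...,2]<106)
for a in range(60,106,6):
    k=m&(P[...,2]>=a)&(P[...,2]<a+6)
    if k.sum()>5:print(a,k.sum(),ly[k].min().round(1),np.median(ly[k]).round(1),ly[k].max().round(1))
E
```

```text
clock: 13.75
eef_pos: [463.8, -4.8, 105.0]
ee_rot: [115.0, 89.9, -162.8]
contact_force: [-5.0, 0.6, 4.5]
opening: 19.7
13.85 [463.81856768  -4.82039195 104.96238012] [-6.02517148  1.32576481  7.09787127] 19.807474701890502
60 38 -2.4 -1.5 1.7
66 63 -2.0 -1.0 2.1
72 72 -1.6 -0.4 2.4
78 73 -1.1 0.1 3.0
84 65 -1.0 0.4 3.8
90 93 -0.8 0.7 4.6
96 102 0.1 1.1 4.4
102 68 0.2 1.7 3.8
```

View pics/c8.png

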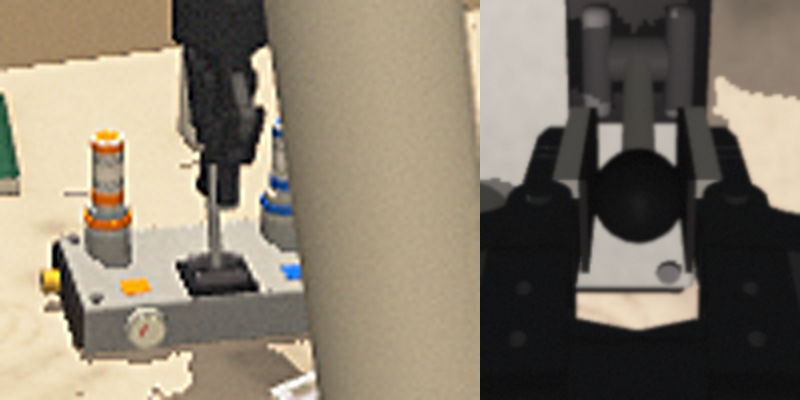

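The picture shows the lever nearly upright in the grip, with the rod at crop x 213 from the base (212,260) to the fingers. I'll fit the ball and rod for the residual lean.

```bash
cat > lev.py <<'E'
from meas import *
from scipy.optimize import least_squares
def lean(n,g):
    z=np.load(n);P=z['P'];im=z['im'];c=np.array([463.4,-4.9])
    rel=P[...,:2]-c;q=np.dstack([rel@[.99,-.143],rel@[.143,.990],P[...,2]-46])
    yb=75*np.sin(g)
    m=(abs(q[...,0])<7.5)&(abs(q[...,1]-q[...,2]*np.tan(g))<11)&(q[...,2]>16)&(q[...,2]<60);r=q[m]
    def f(p):
        d=np.array([p[2],p[3],1]);d/=np.linalg.norm(d);v=r-[p[0],p[1],0];return np.linalg.norm(v-np.outer(v@d,d),axis=1)-4.5
    s=least_squares(f,[0,0,0,np.tan(g)],loss='soft_l1',f_scale=.5);print('rod at hinge',s.x[:2].round(2),'lean +y',np.arctan(s.x[3]).round(3),'x',s.x[2].round(3),'n',len(r),np.abs(s.fun).mean().round(2))
    m=(im.max(-1)<60)&(np.linalg.norm(q-[0,yb,75*np.cos(g)],axis=-1)<15)&(q[...,2]>75*np.cos(g)+1)&(abs(q[...,0])<9);b=q[m]
    if len(b)>20:
        s=least_squares(lambda p:np.linalg.norm(b-p,axis=1)-11,[0,yb,75],loss='soft_l1',f_scale=.5);print('ball',s.x.round(1),len(b),np.abs(s.fun).mean().round(2))
E
python3 - <<'E'
from lev import *
lean('w7.npz',.5);lean('w8.npz',.03);lean('s8.npz',.03)
E
```

```text
rod at hinge [1.16 0.99] lean +y 0.484 x -0.006 n 350 0.33
ball [ 0.8 35.7 66.1] 396 0.42
rod at hinge [0.21 1.24] lean +y 0.073 x -0.001 n 574 0.21
ball [ 0.1  7.2 74.9] 1448 0.41
rod at hinge [-2.05  2.3 ] lean +y 0.041 x 0.061 n 34 0.9
```

The rod still leans about 0.07 rad to the orange side because the ball slipped about 6 mm in the pads. I'll regrip centred and firmer, then finish the move to upright.

```bash
python3 -m crank '[{"translation":[0,0,0],"dr":[0,0,0],"gripper":-0.2},{"translation":[0,0,0],"dr":[0,0,0],"gripper":-0.2},{"translation":[3,0,6.5],"dr":[0,0,0],"gripper":-0.2},{"translation":[0,0,0],"dr":[0,0,0],"gripper":-0.2},{"translation":[0,0,0],"dr":[0,0,0],"gripper":-0.2},{"translation":[0,0,0],"dr":[0,0,0],"gripper":-1},{"translation":[0,0,0],"dr":[0,0,0],"gripper":-1},{"translation":[0,0,0],"dr":[0,0,0],"gripper":-1},{"translation":[0,0,0],"dr":[0,0,0],"gripper":-1}]' 60
python3 -m crank '[{"translation":[0,0,-1.5],"dr":[0,0,0],"gripper":-1},{"translation":[0,0,-1.5],"dr":[0,0,0],"gripper":-1},{"translation":[0,0,-1.5],"dr":[0,0,0],"gripper":-1},{"translation":[0,0,-1.5],"dr":[0,0,0],"gripper":-1},{"translation":[0,0,0],"dr":[0,0,0],"gripper":-1},{"translation":[0,0,0],"dr":[0,0,0],"gripper":-1}]'
python3 - <<'E'
from lev import *
im,d,K,D,W=grab('wrist');np.savez('w9',im=im,P=cloud(d,K,D,W));lean('w9.npz',0.0);s=state();print(s['clock'],s['eef_pos'],s['contact_force'])
im,d,K,D,W=grab('scene');np.savez('s9',im=im,P=cloud(d,K,D,W));lean('s9.npz',0.0)
E
```

```text
clock: 14.75
eef_pos: [464.6, 1.8, 101.7]
ee_rot: [100.6, 89.9, -177.2]
contact_force: [-4.4, 2.5, 5.2]
opening: 19.3
clock: 15.35
eef_pos: [463.8, -3.9, 102.0]
ee_rot: [84.2, 89.9, 166.3]
contact_force: [-5.4, 3.4, 7.3]
opening: 18.6
rod at hinge [0.18 1.23] lean +y -0.004 x 0.0 n 476 0.19
ball [ 0.2  1.3 75.2] 1626 0.44
15.4 [463.82311975  -3.9058315  101.95150121] [-5.90360094  3.26592853  7.05810965]
rod at hinge [ 0.11 -2.15] lean +y 0.054 x -0.038 n 30 1.13
```

The lever is upright: lean is -0.004 rad, with the ball directly over the hinge. The scene fit has only 30 points, too few to trust. I'll hold for 1.2 s, then swing to blue.

```bash
python3 -m crank '[{"translation":[0,0,0],"dr":[0,0,0],"gripper":-1},{"translation":[0,0,0],"dr":[0,0,0],"gripper":-1},{"translation":[0,0,0],"dr":[0,0,0],"gripper":-1},{"translation":[0,0,0],"dr":[0,0,0],"gripper":-1},{"translation":[0,0,0],"dr":[0,0,0],"gripper":-1},{"translation":[0,0,0],"dr":[0,0,0],"gripper":-1},{"translation":[0,0,0],"dr":[0,0,0],"gripper":-1},{"translation":[0,0,0],"dr":[0,0,0],"gripper":-1},{"translation":[0,0,0],"dr":[0,0,0],"gripper":-1},{"translation":[0,0,0],"dr":[0,0,0],"gripper":-1},{"translation":[0,0,0],"dr":[0,0,0],"gripper":-1},{"translation":[0,0,0],"dr":[0,0,0],"gripper":-1}]'
python3 -m crank '[{"translation":[0.1,0,-3.8],"dr":[0,0,0],"gripper":-1},{"translation":[0.3,0,-3.7],"dr":[0,0,0],"gripper":-1},{"translation":[0.5,0,-3.7],"dr":[0,0,0],"gripper":-1},{"translation":[0.6,0,-3.7],"dr":[0,0,0],"gripper":-1},{"translation":[0.8,0,-3.7],"dr":[0,0,0],"gripper":-1},{"translation":[1,0,-3.6],"dr":[0,0,0],"gripper":-1},{"translation":[1.2,0,-3.5],"dr":[0,0,0],"gripper":-1},{"translation":[1.4,0,-3.5],"dr":[0,0,0],"gripper":-1},{"translation":[1.6,0,-3.4],"dr":[0,0,0],"gripper":-1},{"translation":[1.7,0,-3.4],"dr":[0,0,0],"gripper":-1},{"translation":[1,0,-3],"dr":[0,0,0],"gripper":-1},{"translation":[0,0,0],"dr":[0,0,0],"gripper":-1}]'
python3 - <<'E'
from lev import *
im,d,K,D,W=grab('wrist');np.savez('w10',im=im,P=cloud(d,K,D,W));lean('w10.npz',-.45);s=state();print(s['clock'],s['eef_pos'],s['contact_force'],s['opening'])
E
```

```text
clock: 16.65
eef_pos: [463.8, -3.9, 102.0]
ee_rot: [86.2, 89.9, 168.3]
contact_force: [-5.8, 2.9, 7.6]
opening: 19.0
clock: 17.85
eef_pos: [459.3, -43.0, 91.0]
ee_rot: [109.6, 90.0, -168.3]
contact_force: [-0.2, -0.0, -0.4]
opening: -0.1
rod at hinge [0. 0.] lean +y -0.45 x 0.0 n 0 nan
ball [ -1.5 -35.   71.7] 62 0.44
17.9 [459.40765529 -42.86753349  91.08325695] [ 0.63021626 -0.36092915 -0.61176822] -0.14025440149515106lev.py:10: RuntimeWarning: Mean of empty slice.
  s=least_squares(f,[0,0,0,np.tan(g)],loss='soft_l1',f_scale=.5);print('rod at hinge',s.x[:2].round(2),'lean +y',np.arctan(s.x[3]).round(3),'x',s.x[2].round(3),'n',len(r),np.abs(s.fun).mean().round(2))
  ret = ret.dtype.type(ret / rcount)
```

The ball slipped out of the pads and the fingers shut. I'll lift and look at where the lever is.

```bash
python3 -m crank '[{"translation":[-20,0,-2],"dr":[0,0,0],"gripper":-1},{"translation":[-40,0,0],"dr":[0,0,0],"gripper":-1},{"translation":[-40,0,20],"dr":[0,0,0],"gripper":-1},{"translation":[-20,0,40],"dr":[0,0,0],"gripper":-1},{"translation":[0,0,0],"dr":[0,0,0],"gripper":-1},{"translation":[0,0,0],"dr":[0,0,0],"gripper":-1},{"translation":[0,0,0],"dr":[0,0,0],"gripper":-1}]'
python3 - <<'E'
from lev import *
im,d,K,D,W=grab('wrist');P=cloud(d,K,D,W);np.savez('w11',im=im,P=P);save('w11',im);s=state();print(s['clock'],s['eef_pos'])
rel=P[...,:2]-[463.4,-4.9];ly=rel@[.143,.99];lx=rel@[.99,-.143]
m=(abs(lx)<16)&(abs(ly)<60)&(P[...,2]>95)&(P[...,2]<135);print(m.sum(),np.median(ly[m]),np.median(P[...,2][m]))
g=np.arcsin((np.median(ly[m])-1.2)/75) if m.sum() else 0
lean('w11.npz',g);print(disc('w11',120,160,(517.8,-83),16))
E
```

```text
clock: 18.6
eef_pos: [466.5, 14.3, 210.4]
ee_rot: [111.0, 89.9, -166.9]
contact_force: [-0.6, -0.8, -0.2]
opening: -0.1
18.65 [466.45649533  14.06591253 210.22998219]
648 -9.536865766854028 128.70446483471218
rod at hinge [0. 0.] lean +y -0.144 x 0.0 n 0 nan
ball [ 0.2 -7.7 74.8] 588 0.37
(1178, array([516.1, -82.7, 133.9]), array([517.7, -83.2]), 12.5)lev.py:10: RuntimeWarning: Mean of empty slice.
  s=least_squares(f,[0,0,0,np.tan(g)],loss='soft_l1',f_scale=.5);print('rod at hinge',s.x[:2].round(2),'lean +y',np.arctan(s.x[3]).round(3),'x',s.x[2].round(3),'n',len(r),np.abs(s.fun).mean().round(2))
  ret = ret.dtype.type(ret / rcount)
```

View pics/w11.png

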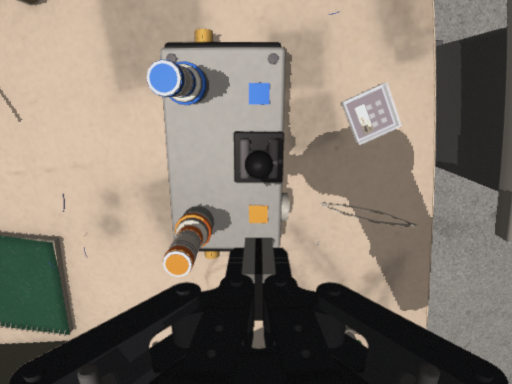

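The picture shows the knob at (260,163), about 0.12 rad past upright on the blue side. The blue cartridge still stands home at (178,80). I'll push the knob the rest of the way with the shut fingers from the orange side.

```bash
python3 -m crank '[{"translation":[20,0,5],"dr":[0,0,0],"gripper":-1},{"translation":[35,0,0],"dr":[0,0,0],"gripper":-1},{"translation":[30,0,0],"dr":[0,0,0],"gripper":-1},{"translation":[17,0,0],"dr":[0,0,0],"gripper":-1},{"translation":[0,0,0],"dr":[0,0,0],"gripper":-1},{"translation":[0,0,0],"dr":[0,0,0],"gripper":-1}]'
python3 -m crank '[{"translation":[0,0,-4],"dr":[0,0,0],"gripper":-1},{"translation":[0,0,-4],"dr":[0,0,0],"gripper":-1},{"translation":[0,0,-4],"dr":[0,0,0],"gripper":-1},{"translation":[0,0,-4],"dr":[0,0,0],"gripper":-1},{"translation":[0,0,-4],"dr":[0,0,0],"gripper":-1},{"translation":[0,0,-4],"dr":[0,0,0],"gripper":-1},{"translation":[0,0,-4],"dr":[0,0,0],"gripper":-1},{"translation":[0,0,-4],"dr":[0,0,0],"gripper":-1}]'
python3 -m crank '[{"translation":[0,0,-3],"dr":[0,0,0],"gripper":-1},{"translation":[0,0,0],"dr":[0,0,0],"gripper":-1}]'
```

```text
clock: 19.25
eef_pos: [468.0, 19.0, 109.1]
ee_rot: [136.1, 89.9, -141.8]
contact_force: [-0.2, 0.4, 0.7]
opening: -0.1
clock: 20.05
eef_pos: [463.5, -12.2, 109.1]
ee_rot: [34.5, 90.0, 116.7]
contact_force: [1.0, 2.3, -1.4]
opening: -0.0
clock: 20.25
eef_pos: [462.9, -15.5, 109.2]
ee_rot: [126.0, 90.0, -151.9]
contact_force: [0.4, 0.4, 0.5]
opening: -0.2
```

```bash
python3 -m crank '[{"translation":[0,0,-2],"dr":[0,0,0],"gripper":-1},{"translation":[0,0,-2],"dr":[0,0,0],"gripper":-1},{"translation":[0,0,0],"dr":[0,0,0],"gripper":-1}]'
python3 -m crank '[{"translation":[0,0,-2],"dr":[0,0,0],"gripper":-1},{"translation":[0,0,-1],"dr":[0,0,0],"gripper":-1},{"translation":[0,0,0],"dr":[0,0,0],"gripper":-1}]'
python3 - <<'E'
from lev import *
im,d,K,D,W=grab('wrist');P=cloud(d,K,D,W);np.savez('w12',im=im,P=P);lean('w12.npz',-.4)
E
```

```text
clock: 20.55
eef_pos: [462.6, -19.1, 109.3]
ee_rot: [132.4, 90.0, -145.5]
contact_force: [0.5, 1.4, -0.4]
opening: -0.1
clock: 20.85
eef_pos: [462.7, -20.3, 109.3]
ee_rot: [-20.6, 89.8, 61.5]
contact_force: [-1.7, 9.7, -1.5]
opening: 0.3
rod at hinge [0. 0.] lean +y -0.4 x 0.0 n 0 nan
ball [  0.1 -34.8  66.2] 1302 1.08lev.py:10: RuntimeWarning: Mean of empty slice.
  s=least_squares(f,[0,0,0,np.tan(g)],loss='soft_l1',f_scale=.5);print('rod at hinge',s.x[:2].round(2),'lean +y',np.arctan(s.x[3]).round(3),'x',s.x[2].round(3),'n',len(r),np.abs(s.fun).mean().round(2))
  ret = ret.dtype.type(ret / rcount)
```

The force rose to 9.7 N and the ball is at -36 mm from the hinge, which is the blue stop. One more small push, then I'll retreat and check.

```bash
python3 -m crank '[{"translation":[0,0,-1.5],"dr":[0,0,0],"gripper":-1},{"translation":[0,0,0],"dr":[0,0,0],"gripper":-1}]'
python3 -m crank '[{"translation":[0,0,10],"dr":[0,0,0],"gripper":-1},{"translation":[0,0,15],"dr":[0,0,0],"gripper":-1},{"translation":[-40,0,0],"dr":[0,0,0],"gripper":-1},{"translation":[-45,0,10],"dr":[0,0,0],"gripper":-1},{"translation":[-30,0,20],"dr":[0,0,0],"gripper":-1},{"translation":[0,0,0],"dr":[0,0,0],"gripper":-1},{"translation":[0,0,0],"dr":[0,0,0],"gripper":-1},{"translation":[0,0,0],"dr":[0,0,0],"gripper":-1}]'
python3 - <<'E'
from lev import *
im,d,K,D,W=grab('wrist');P=cloud(d,K,D,W);np.savez('w13',im=im,P=P);lean('w13.npz',-.48)
print('blue top',disc('w13',120,160,(517.8,-83),16))
i2,d2,K,D,W=grab('scene');P2=cloud(d2,K,D,W)
s=state();print(s['clock'],s['eef_pos'],s['contact_force'])
save('end',np.hstack([cv2.resize(im,(400,300)),cv2.resize(i2[150:270,140:300],(400,300))]))
E
```

```text
clock: 21.1
eef_pos: [462.7, -20.6, 109.3]
ee_rot: [-20.4, 89.7, 61.7]
contact_force: [-1.2, 16.1, -1.4]
opening: 0.2
clock: 21.9
eef_pos: [468.4, 30.4, 223.1]
ee_rot: [119.6, 89.8, -158.3]
contact_force: [-0.3, -1.0, -0.8]
opening: 0.1
rod at hinge [0.19 1.02] lean +y -0.505 x 0.002 n 184 0.18
ball [  0.3 -35.6  66. ] 534 0.43
blue top (1096, array([516.3, -82.3, 133.9]), array([517.5, -83.3]), 12.6)
22.0 [468.64242232  30.3376924  222.94076824] [-0.54078636  0.1068679   0.45211687]
```

View pics/end.png

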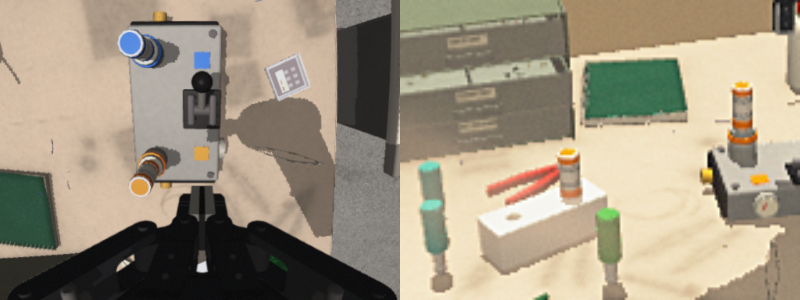

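The final picture shows the lever on the blue side (knob at (202,80)), the blue cartridge home at (135,45), the orange spare in the rack, and the look-alikes standing.

```bash
python3 -c "
from h import *
print(workorder.finish_job())"
```

```text
the job is handed in; nothing more can be done
None
```

The job is handed in at about 22 s on the clock: the blue cartridge is locked in the blue-ringed fitting and the lever is on its blue-side stop.

- **Cartridge:** I pushed it until it met the rim, with a hard stop at 36 N. After release its cap stood at about 135 mm, roughly 1.5 mm above home, so it is locked. Later views show it still home.
- **Lever at centre:** the ball slipped about 6 mm in the pads on the first move, leaving a lean of about 0.07 rad to the orange side. I regripped it and brought it to upright (measured lean 0.004 rad), then held it there for 1.2 s.
- **Lever to blue:** the ball slipped out of the grip about 0.12 rad past centre. I finished by pushing the knob with shut fingers to the stop, where the force rose to 16 N. The final fit is 0.505 rad on the blue side.
- **Rest of the scene:** the last pictures show the orange spare in the rack and the look-alikes standing, with the arm clear of everything. The vials were standing in an earlier view, but I did not check them again at the end.
- **Check that disagreed:** the scene camera's lever fit at centre read 0.054 rad. It had only about 30 points, so I relied on the wrist camera.

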